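# Unlock the child-resistant cap of a glaze colourant bottle

### The arm

A 7-joint arm with a two-finger parallel gripper is mounted at the origin on the work surface. World frame = base frame: x ahead of the robot, y to its left, z up, the work surface at z = 0. Lengths are in m, angles in degrees, forces in N, time in s.
With the tool pointing down it reaches from about 0.425 to 0.875 m from the base axis. Payload 4.7 kg.
Tool frame: the origin (TCP) lies at the very end of the fingers, on their centre line; the grasp point (between the pads) lies 19 mm behind it (env.grip_point_offset is the distance from the TCP to the grasp point, in m); z points along the fingers, y is the line along which they close (so a half turn about z gives the same grasp; the last joint's range is limited). The gripper opens to 87 mm and grips with 3 to 60 N. Pads are 19 mm wide; open, the fingers measure 117 mm over their backs; the gripper's body (75 mm by 190 mm) begins 51 mm behind the grasp point.
Start: joints at [74.834, 18.392, -4.016, 83.108, 1.295, 78.541, -3.26], TCP at [0.179, -0.625, 0.223] pointing down, gripper open.
Joint ranges: [-163.93, 163.93], [-17.29, 119.83], [-79.2, 71.16], [3.27, 140.29], [-89.18, 269.18], [5.43, 117.66], [-154.24, 154.24]. Speed limits (degrees/s): [147.25, 147.25, 180, 180, 180, 180, 180].

### API

Orientations are given as [roll, pitch, yaw] about the fixed x, y, z axes, in that order (R = Rz(yaw) Ry(pitch) Rx(roll)).
In Python, from cell import env gives the robot as it stands.
- The arm moves only by the tool jog_arm, never from a script. Its argument "motion" is a list of rows, each an object of numbers: "x", "y", "z": the shift along the tool's x, y, z in cm; "ax", "ay", "az": the turn, a rotation vector about the tool's x, y, z in degrees. In form: [{"x": .., "y": .., "z": .., "ax": .., "ay": .., "az": ..}, ...]. A call has exactly 5 rows; each row shifts and turns the commanded pose from where the row before left it, along the tool's axes as they then stand; what a row does not reach is not made up. A row lasts 1/10 s, in which the tool goes at most 50 mm and 8.59 degrees, less where a joint would pass 70% of its speed; a pose out of reach is approached as far as the arm can. A call is refused whole if a number of a shift passes 5 or a number of a turn 8.59, either way. A call with a gripper value outside its range is refused whole. "claw" is the gripper command: -1 is shut, 1 is fully open, values between are in proportion, set as the call begins (left out, the last holds). The fingers move at their own pace and stop on an object; "squeeze" is the grip in N (left out, the last holds). Time passes only in rows, so rows that do not move let the fingers close, or fill a call up. It gives the time, the measured TCP pose, the force, the opening and the grip force at its end, in the units of the state.
- env.get_obs(): the state, without advancing time (a new reading comes with each control period).
- env.read_camera(name): name is "scene" or "top"; returns the picture (400x640x3 uint8, red, green, blue); there is no depth.
- env.camera_params(name): a dict with "fx", "fy", "cx", "cy" (pixels), "extrinsics" (4x4, takes a point from world to camera coordinates). Camera axes: x right, y up, looking along -z (the intrinsics and any distortion apply to the point x, -y, -z); pixel columns grow to the right and rows downward; lengths in m; the calibration is good to about 2 mm. A picture is of the moment at which its call begins. camera_params takes no time and is no camera call.
- env.sign_off(): hands the job in; it is judged then, once.
The state is a dict: "time_s": time; "qpos": joint angles; "joint_velocities": joint speeds; "effort": joint torques, N m; "tool_pos": TCP position; "tool_rot": TCP orientation; "force": force on the tool from outside, world axes, zero at the start; "wrist_torque": the same for the moment, N m; "grip_width": finger opening in m; "grasp_force": force on a finger pad.
Only numpy, scipy, OpenCV 4.12 (cv2) and the standard library are available. Lean on these libraries where they do the work, as an engineer would, in place of code of your own. Each camera call takes 0.05 s, during which the arm holds its last target. There are 200 camera calls.

### The job

Open the catch of the orange child-resistant cap so that the glaze colourant can be used: push the cap down and, while it is down, turn it anticlockwise (seen from above) by about a sixth of a turn, from the white mark to the green mark, then let it spring back up and let go of it. Leave the bottle standing in its block with the cap on, and do not touch the blue-capped bottle.

Things in the scene. Friction and masses are not known exactly. Their poses are not given: they have to be found in the camera images.
- orange_cap_top (a point): Centre of the top of the orange cap to unlock: an upright ribbed cylinder 47 mm in diameter, 34 mm high, with 60 mm of free air round it, to be gripped at any yaw; its top is 164 mm above the bench when up. z up; x along the white line on the cap, turns with it. On the shoulder of the amber bottle below, a white line shows locked and, 60 degrees anticlockwise, a green one unlocked.
- orange_press (a joint): How far the orange cap is pushed down, in m: 0 up, 0.008 at its bottom stop. A spring holds it up: 4 N to start it, 8 N at 4 mm, 11 N at the bottom. It springs up when let go.
- orange_turn (a joint): Turn of the orange cap, anticlockwise seen from above, in rad: 0 locked, end stop 1.4. While up, an inner catch blocks it at 0.07. Pushed down over 4 mm it clears the catch; beyond 0.75 it is past it and can spring fully up, and the catch then keeps it from turning back. Let go in between, it hangs down under the catch. Turning friction 0.08 N m.
- blue_bottle: The other bottle, like the orange one but for its blue cap; not to be touched. Origin: centre of its underside, 6 mm above the bench, z up. Each bottle (0.6 kg, amber, 60 x 60 mm up to 96 mm above the bench, sloping shoulder to a neck at 115 mm, cap from 130 to 164 mm) stands loose in the snug square pocket of a wooden block, 100 x 100 x 42 mm, fixed to the bench, that keeps it from turning.

How it is judged (in metres and radians):
On the way, in this order (a step that is already met when the one before it is completed fails the run):
1. the orange cap is pushed down more than 3 mm while still locked (value of joint orange_press above 0.003 m and value of joint orange_turn below 0.3 rad).
2. the orange cap is turned past its catch (0.72 rad anticlockwise) (value of joint orange_turn above 0.72 rad).
At the end, for the whole second after the job is handed in: The orange cap stands turned at least 0.7 rad (40 degrees) anticlockwise, past its catch, and has sprung back up to within 2 mm; its bottle stands in its block (cap top 157 to 171 mm above the bench, tilted less than 0.15 rad) (value of joint orange_turn above 0.7 rad and value of joint orange_press below 0.002 m and height (world z) of orange_cap_top between 0.157 and 0.171 m and angle between orange_cap_top's own z axis and vertical below 0.15 rad); the robot touches nothing.
It fails at once if the robot touches the blue-capped bottle (contact force between blue_bottle and the fingers above 1 N or contact force between blue_bottle and the arm above 1 N).
It also fails if it takes over 32 s, if anything falls off the work surface, if the arm or the gripper's body presses on something with over 40 N, if the wrist force passes 120 N, or if a joint passes its speed limit or range.

## Working session

There is one attempt and no reset: what is moved stays moved. The work goes in short steps, Python scripts to look and compute and a tool call to move; the robot and the scene stay as the last step left them, time stands still between calls to the robot, and variables do not carry over. Pictures are saved under pics/ and viewed, at most 10 in all, crops included, and the job is handed in when it is done.

Besides the shell and the picture viewer there is one more tool, called after "Emit:" by a JSON object that holds its "op" and its "data". jog_arm: Moves the arm, as the interface text tells. Its arguments: {"type":"object","properties":{"motion":{"type":"array"},"claw":{"type":"number"},"squeeze":{"type":"number"}},"required":["motion"]}

```bash
mkdir -p pics; python3 - <<'E'
from cell import env
import cv2,json
for n in("scene","top"):
    im=env.read_camera(n); cv2.imwrite(f"pics/{n}0.png",im[:,:,::-1])
    p=env.camera_params(n); print(n,{k:(v.tolist() if hasattr(v,'tolist') else v) for k,v in p.items()})
o=env.get_obs();print({k:o[k] for k in('time_s','tool_pos','tool_rot','grip_width','force')}, env.grip_point_offset)
E
```

```text
scene {'fx': 460.13886606052677, 'fy': 460.13886606052677, 'cx': 317.2349807193, 'cy': 204.67673226969663, 'extrinsics': [[-0.03200496166345216, 0.9994395197435615, -0.009814723820876708, 0.0028623193758569344], [-0.7387928168665666, -0.017042240314246337, 0.6737171036803471, 0.3340805238877806], [0.673172233663336, 0.028813337533694496, 0.7389241743270308, -1.4530531339325086], [0.0, 0.0, 0.0, 1.0]]}
top {'fx': 414.96713360101984, 'fy': 414.96713360101984, 'cx': 314.06925718991954, 'cy': 200.3611728057907, 'extrinsics': [[0.012598431464876922, -0.9998837027818046, 0.008594209444304899, -0.01681722670171987], [0.9915947492457863, 0.013599901216188896, 0.1286658305654467, -0.569925451569095], [-0.12876774748674885, 0.006900985310641043, 0.991650766958273, -0.9110367472873753], [0.0, 0.0, 0.0, 1.0]]}
{'time_s': 0.1, 'tool_pos': array([ 0.17870919, -0.62443324,  0.22157075]), 'tool_rot': array([-1.79900752e+02,  5.24757469e-03,  1.59780131e+01]), 'grip_width': 0.08715028502725712, 'force': array([-0.42166449,  0.44872209, -1.95947304])} 0.0187
```

View pics/scene0.png

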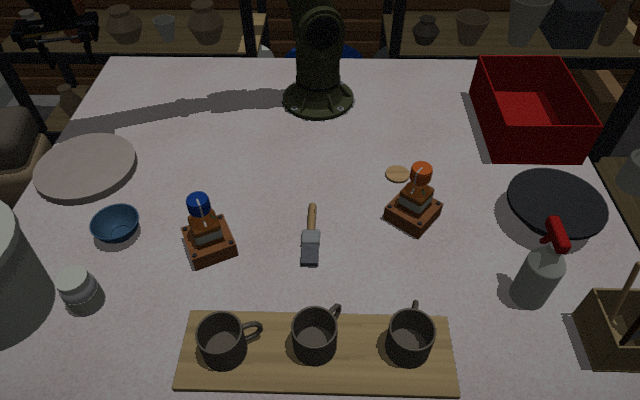

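View pics/top0.png

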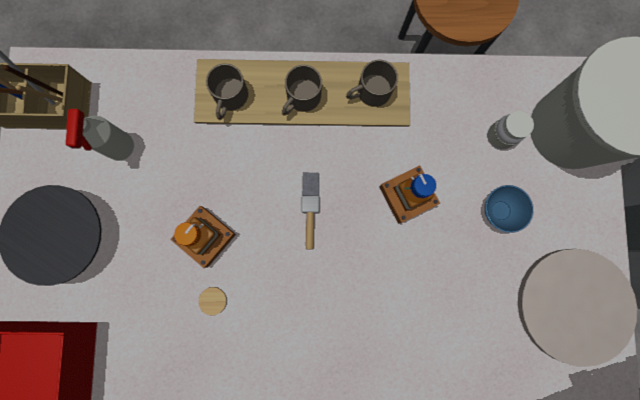

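The scene view has the orange cap at about (421,170) and the blue cap at (198,204). In the top view, orange is at about (187,233) and blue at (424,185). Next I'll get the cap position from both cameras.

```bash
cat > h.py <<'E'
import numpy as np,cv2
from cell import env
from scipy.optimize import least_squares
def proj(n,P):
    c=env.camera_params(n);E=np.array(c['extrinsics']);q=np.atleast_2d(P)@E[:3,:3].T+E[:3,3]
    return np.c_[c['cx']+c['fx']*q[:,0]/-q[:,2],c['cy']+c['fy']*-q[:,1]/-q[:,2]]
def mask(im,lo,hi):
    h=cv2.cvtColor(im,cv2.COLOR_RGB2HSV);m=cv2.inRange(h,lo,hi)
    k,l,s,c=cv2.connectedComponentsWithStats(m);return l,s,c
a=np.linspace(0,2*np.pi,60)
def cyl(x,y): return np.vstack([np.c_[x+.0235*np.cos(a),y+.0235*np.sin(a),0*a+z] for z in(.130,.164)])
E
python3 - <<'E'
from h import *
for name,lo,hi,g in(("orange",(4,190,120),(16,255,255),{'top':(187,233),'scene':(421,170)}),("blue",(105,150,60),(125,255,255),{'top':(424,185),'scene':(198,204)})):
    box={}
    for n in g:
        im=cv2.imread(f"pics/{n}0.png")[:,:,::-1].copy()
        l,s,c=mask(im,lo,hi); i=1+np.argmin([np.hypot(*(q-g[n]))+(1e3 if t[4]<60 else 0) for q,t in zip(c[1:],s[1:])])
        box[n]=np.array([s[i][0],s[i][1],s[i][0]+s[i][2],s[i][1]+s[i][3]])-.0;print(name,n,box[n],s[i][4])
    def res(p,ns):
        r=[]
        for n in ns:
            q=proj(n,cyl(*p));b=np.r_[q.min(0)+.5,q.max(0)+.5];r+=list(b-box[n])
        return r
    for ns in(['top'],['scene'],['top','scene']):
        f=least_squares(res,[.5,0.2],args=(ns,),loss='soft_l1');print(ns,f.x.round(4),np.round(f.fun if 0 else res(f.x,ns),1))
E
```

```text
orange top [174. 222. 197. 245.] 282
orange scene [413. 162. 432. 174.] 148
['top'] [0.4863 0.2459] [-2.3 -0.7  3.4  0.8]
['scene'] [0.4531 0.2474] [ -2.5 -11.4   2.1   2. ]
['top', 'scene'] [0.486  0.2447] [-1.7 -0.6  4.   0.9 -2.2 -1.6  3.  12.4]
blue top [411. 174. 436. 197.] 372
blue scene [186. 192. 208. 207.] 227
['top'] [ 0.5898 -0.2287] [-1.4 -1.3  1.2  1.3]
['scene'] [ 0.5635 -0.2378] [ -1.8 -10.3   2.    2. ]
['top', 'scene'] [ 0.5893 -0.2299] [-0.8 -1.   1.9  1.6 -0.8 -1.5  3.4 11.3]
```

```bash
python3 - <<'E'
from h import *
B={'orange':{'top':[174,222,197,245],'scene':[413,162,432,174]},'blue':{'top':[411,174,436,197],'scene':[186,192,208,207]}}
for k,box in B.items():
    def res(p,ns):
        r=[]
        for n in ns:
            q=proj(n,cyl(*p)[60:]);r+=list(np.r_[q.min(0)+.5,q.max(0)+.5]-box[n])
        return r
    for ns in(['top'],['scene'],['top','scene']):
        f=least_squares(res,[.5,0.2],args=(ns,));print(k,ns,f.x.round(4),np.round(f.fun,1))
o=env.get_obs();print(o['time_s'],o['qpos'],o['tool_pos'])
E
```

```text
orange ['top'] [0.486  0.2425] [-0.6 -0.6  0.6  0.6]
orange ['scene'] [0.4865 0.2415] [-1.5 -1.5  1.5  1.3]
orange ['top', 'scene'] [0.4861 0.242 ] [-0.4 -0.6  0.8  0.5 -1.2 -1.6  1.7  1.2]
blue ['top'] [ 0.5875 -0.2247] [ 0.7 -0.2 -0.7  0.2]
blue ['scene'] [ 0.5908 -0.2292] [-0.6 -0.9  0.6  0.8]
blue ['top', 'scene'] [ 0.589  -0.2271] [ 1.9 -0.9  0.5 -0.6  0.6 -1.6  1.8  0.2]
0.1 [74.83343617 18.43533294 -4.01635216 83.16726833  1.29503071 78.54188485
 -3.25892051] [ 0.17870919 -0.62443324  0.22157075]
```

Emit:
{"op": "jog_arm", "data": {"motion": [{"x": 4,"y": -2,"z": -1},{"x": 4,"y": -2,"z": -1},{"x": 4,"y": -2,"z": -1},{"x": 4,"y": -2,"z": -1},{"x": 4,"y": -2,"z": -1}], "claw": 1, "squeeze": 40}}

```text
$.motion[0]: bad value
```

Emit:
{"op": "jog_arm", "data": {"motion": [{"x": 3.9,"y": -2.2,"z": -0.5,"ax": 0,"ay": 0,"az": 0},{"x": 3.9,"y": -2.2,"z": -0.5,"ax": 0,"ay": 0,"az": 0},{"x": 3.9,"y": -2.2,"z": -0.5,"ax": 0,"ay": 0,"az": 0},{"x": 3.9,"y": -2.2,"z": -0.5,"ax": 0,"ay": 0,"az": 0},{"x": 3.9,"y": -2.2,"z": -0.5,"ax": 0,"ay": 0,"az": 0}], "claw": 1, "squeeze": 40}}

```text
time_s: 0.6
tool_pos: [0.3369, -0.4639, 0.2474]
tool_rot: [-180.0, 0.0, 16.0]
force: [-0.3, -0.3, 0.3]
grip_width: 0.0871
grasp_force: 0.0
```

Emit:
{"op": "jog_arm", "data": {"motion": [{"x": 3.2,"y": -2.9,"z": 0,"ax": 0,"ay": 0,"az": 0},{"x": 3.2,"y": -2.9,"z": 0,"ax": 0,"ay": 0,"az": 0},{"x": 3.2,"y": -2.9,"z": 0,"ax": 0,"ay": 0,"az": 0},{"x": 3.2,"y": -2.9,"z": 0,"ax": 0,"ay": 0,"az": 0},{"x": 3.2,"y": -2.9,"z": 0,"ax": 0,"ay": 0,"az": 0}]}}

```text
time_s: 1.1
tool_pos: [0.4504, -0.2803, 0.2472]
tool_rot: [-180.0, 0.0, 16.0]
force: [1.2, -0.1, 0.7]
grip_width: 0.0868
grasp_force: 0.0
```

Emit:
{"op": "jog_arm", "data": {"motion": [{"x": 1.6,"y": -4.4,"z": 0,"ax": 0,"ay": 0,"az": 0},{"x": 1.6,"y": -4.4,"z": 0,"ax": 0,"ay": 0,"az": 0},{"x": 1.6,"y": -4.4,"z": 0,"ax": 0,"ay": 0,"az": 0},{"x": 1.6,"y": -4.4,"z": 0,"ax": 0,"ay": 0,"az": 0},{"x": 1.6,"y": -4.4,"z": 0,"ax": 0,"ay": 0,"az": 0}]}}

```text
time_s: 1.6
tool_pos: [0.4659, -0.0466, 0.2473]
tool_rot: [180.0, 0.0, 16.0]
force: [0.5, -0.1, -1.3]
grip_width: 0.0872
grasp_force: 0.0
```

```bash
python3 - <<'E'
from h import *
o=env.get_obs();print(o['time_s'],o['qpos'].round(1),o['tool_pos'],o['tool_rot'])
E
```

```text
1.6 [ 38.1  -3.9 -33.7 104.5  -2.2  78.7 -69.2] [ 0.4658749  -0.04664384  0.2472733 ] [1.79978398e+02 2.21229096e-02 1.59696758e+01]
```

Emit:
{"op": "jog_arm", "data": {"motion": [{"x": 0,"y": 0,"z": 0,"ax": 0,"ay": 0,"az": -8},{"x": 0,"y": 0,"z": 0,"ax": 0,"ay": 0,"az": -8},{"x": 0,"y": 0,"z": 0,"ax": 0,"ay": 0,"az": -8},{"x": 0,"y": 0,"z": 0,"ax": 0,"ay": 0,"az": -8},{"x": 0,"y": 0,"z": 0,"ax": 0,"ay": 0,"az": -8}]}}

```text
time_s: 2.1
tool_pos: [0.466, -0.0485, 0.2471]
tool_rot: [-180.0, 0.0, 56.3]
force: [0.4, 0.4, -0.2]
grip_width: 0.0869
grasp_force: 0.0
```

Emit:
{"op": "jog_arm", "data": {"motion": [{"x": 3.6,"y": -2.1,"z": 0,"ax": 0,"ay": 0,"az": 0},{"x": 3.6,"y": -2.1,"z": 0,"ax": 0,"ay": 0,"az": 0},{"x": 3.6,"y": -2.1,"z": 0,"ax": 0,"ay": 0,"az": 0},{"x": 3.6,"y": -2.1,"z": 0,"ax": 0,"ay": 0,"az": 0},{"x": 3.6,"y": -2.1,"z": 0,"ax": 0,"ay": 0,"az": 0}]}}

```text
time_s: 2.6
tool_pos: [0.4797, 0.1608, 0.2474]
tool_rot: [180.0, 0.0, 55.9]
force: [-0.2, -0.6, -0.4]
grip_width: 0.0868
grasp_force: 0.0
```

Emit:
{"op": "jog_arm", "data": {"motion": [{"x": 3.6,"y": -2.1,"z": 0,"ax": 0,"ay": 0,"az": 0},{"x": 3.6,"y": -2.0,"z": 0,"ax": 0,"ay": 0,"az": 0},{"x": 0,"y": 0,"z": 0,"ax": 0,"ay": 0,"az": 0},{"x": 0,"y": 0,"z": 0,"ax": 0,"ay": 0,"az": 0},{"x": 0,"y": 0,"z": 0,"ax": 0,"ay": 0,"az": 0}]}}

```text
time_s: 3.1
tool_pos: [0.4865, 0.2405, 0.247]
tool_rot: [180.0, 0.1, 55.9]
force: [0.4, -0.6, -0.8]
grip_width: 0.0874
grasp_force: 0.0
```

```bash
python3 - <<'E'
from h import *
o=env.get_obs();print(o['time_s'],o['qpos'].round(1),o['tool_pos'],o['tool_rot'],o['force'])
a=np.radians(o['tool_rot'][2]);c,s=np.cos(a),np.sin(a);d=np.array([.486,.242])-o['tool_pos'][:2]
print("tool shift cm",100*(c*d[0]+s*d[1]),100*(s*d[0]-c*d[1]))
t=env.read_camera("top");sc=env.read_camera("scene")
A=cv2.resize(t[180:290,130:270],None,fx=4,fy=4)
B=cv2.resize(sc[100:250,340:480],None,fx=2.85,fy=2.93)
cv2.imwrite("pics/near.png",cv2.resize(np.hstack([A,B]),(800,367))[:,:,::-1])
E
```

```text
3.1 [ 16.9   9.  -50.6  94.9   7.1  79.5 -68.7] [0.48652007 0.24052151 0.24704359] [1.79991700e+02 8.05177432e-02 5.58793776e+01] [ 0.42948669 -0.56757581 -0.76376407]
tool shift cm 0.09322544769666459 -0.1259887837569656
```

View pics/near.png

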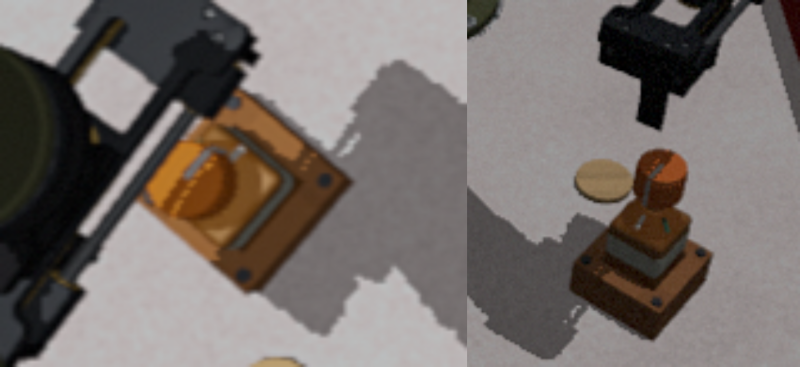

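The fingers are above the cap, and the offsets in both views fit their extra height. The cap's white line meets the white shoulder mark, with the green mark to one side. Descending now.

Emit:
{"op": "jog_arm", "data": {"motion": [{"x": 0.1,"y": -0.13,"z": 2.5,"ax": 0,"ay": 0,"az": 0},{"x": 0,"y": 0,"z": 2.5,"ax": 0,"ay": 0,"az": 0},{"x": 0,"y": 0,"z": 2.0,"ax": 0,"ay": 0,"az": 0},{"x": 0,"y": 0,"z": 0.5,"ax": 0,"ay": 0,"az": 0},{"x": 0,"y": 0,"z": 0,"ax": 0,"ay": 0,"az": 0}]}}

```text
time_s: 3.7
tool_pos: [0.4858, 0.2424, 0.1722]
tool_rot: [-180.0, 0.1, 55.9]
force: [0.7, -0.1, 0.1]
grip_width: 0.0872
grasp_force: 0.0
```

Emit:
{"op": "jog_arm", "data": {"motion": [{"x": 0,"y": 0,"z": 1.2,"ax": 0,"ay": 0,"az": 0},{"x": 0,"y": 0,"z": 1.2,"ax": 0,"ay": 0,"az": 0},{"x": 0,"y": 0,"z": 1.0,"ax": 0,"ay": 0,"az": 0},{"x": 0,"y": 0,"z": 0.2,"ax": 0,"ay": 0,"az": 0},{"x": 0,"y": 0,"z": 0,"ax": 0,"ay": 0,"az": 0}]}}

```text
time_s: 4.2
tool_pos: [0.4855, 0.2435, 0.136]
tool_rot: [-180.0, 0.0, 56.0]
force: [-0.1, -0.1, 1.1]
grip_width: 0.0872
grasp_force: 0.0
```

```bash
python3 - <<'E'
from h import *
o=env.get_obs();print(o['time_s'],o['tool_pos'],o['tool_rot'],o['force'])
t=env.read_camera("top");sc=env.read_camera("scene")
A=cv2.resize(t[180:290,130:270],None,fx=4,fy=4)
B=cv2.resize(sc[100:250,340:480],None,fx=2.85,fy=2.93)
cv2.imwrite("pics/near2.png",cv2.resize(np.hstack([A,B]),(800,367))[:,:,::-1])
E
```

```text
4.2 [0.48547604 0.24349798 0.13596563] [-1.79958463e+02  4.47909901e-02  5.59906364e+01] [-0.13157654 -0.14525338  1.09334641]
```

View pics/near2.png

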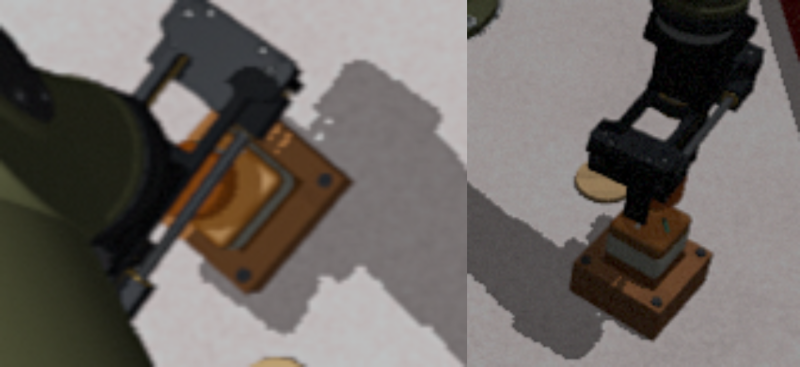

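The fingers straddle the cap, and no contact force shows. Gripping now.

Emit:
{"op": "jog_arm", "data": {"motion": [{"x": -0.1,"y": 0.1,"z": 0,"ax": 0,"ay": 0,"az": 0},{"x": 0,"y": 0,"z": 0,"ax": 0,"ay": 0,"az": 0},{"x": 0,"y": 0,"z": 0,"ax": 0,"ay": 0,"az": 0},{"x": 0,"y": 0,"z": 0,"ax": 0,"ay": 0,"az": 0},{"x": 0,"y": 0,"z": 0,"ax": 0,"ay": 0,"az": 0}], "claw": -1, "squeeze": 40}}

```text
time_s: 4.8
tool_pos: [0.4861, 0.2422, 0.1366]
tool_rot: [180.0, -0.0, 56.0]
force: [0.3, -0.4, -0.1]
grip_width: 0.0552
grasp_force: 0.0
```

Emit:
{"op": "jog_arm", "data": {"motion": [{"x": 0,"y": 0,"z": 0,"ax": 0,"ay": 0,"az": 0},{"x": 0,"y": 0,"z": 0,"ax": 0,"ay": 0,"az": 0},{"x": 0,"y": 0,"z": 0,"ax": 0,"ay": 0,"az": 0},{"x": 0,"y": 0,"z": 0,"ax": 0,"ay": 0,"az": 0},{"x": 0,"y": 0,"z": 0,"ax": 0,"ay": 0,"az": 0}]}}

```text
time_s: 5.3
tool_pos: [0.4859, 0.2423, 0.1365]
tool_rot: [-180.0, 0.0, 56.0]
force: [-1.4, 0.4, 1.0]
grip_width: 0.0458
grasp_force: 40.0
```

Emit:
{"op": "jog_arm", "data": {"motion": [{"x": 0,"y": 0,"z": 0.2,"ax": 0,"ay": 0,"az": 0},{"x": 0,"y": 0,"z": 0.2,"ax": 0,"ay": 0,"az": 0},{"x": 0,"y": 0,"z": 0.2,"ax": 0,"ay": 0,"az": 0},{"x": 0,"y": 0,"z": 0.1,"ax": 0,"ay": 0,"az": 0},{"x": 0,"y": 0,"z": 0,"ax": 0,"ay": 0,"az": 0}]}}

```text
time_s: 5.8
tool_pos: [0.4861, 0.2426, 0.1304]
tool_rot: [180.0, -0.0, 56.0]
force: [-3.4, -0.3, 8.4]
grip_width: 0.0457
grasp_force: 40.0
```

Pressed about 6 mm at roughly 8–9 N, which fits the spring. Next I'll turn it anticlockwise (negative az, since tool z points down).

Emit:
{"op": "jog_arm", "data": {"motion": [{"x": 0,"y": 0,"z": 0.1,"ax": 0,"ay": 0,"az": -3},{"x": 0,"y": 0,"z": 0,"ax": 0,"ay": 0,"az": -6},{"x": 0,"y": 0,"z": 0,"ax": 0,"ay": 0,"az": -6},{"x": 0,"y": 0,"z": 0,"ax": 0,"ay": 0,"az": -6},{"x": 0,"y": 0,"z": 0,"ax": 0,"ay": 0,"az": -6}]}}

```text
time_s: 6.3
tool_pos: [0.4863, 0.2425, 0.1297]
tool_rot: [180.0, 0.0, 83.2]
force: [-3.8, -0.5, 9.2]
grip_width: 0.0456
grasp_force: 40.0
```

```bash
python3 - <<'E'
from h import *
o=env.get_obs();print(o['time_s'],o['qpos'].round(1),o['tool_pos'],o['tool_rot'],o['force'],o['wrist_torque'])
E
```

```text
6.3 [ 17.9  16.2 -53.8 103.6  14.1  67.3 -47.1] [0.48628865 0.24253826 0.12970174] [1.79961668e+02 8.42247876e-04 8.32067559e+01] [-3.76065826 -0.54192192  9.23753013] [-0.1543758   0.76962893 -0.06256816]
```

Emit:
{"op": "jog_arm", "data": {"motion": [{"x": 0,"y": 0,"z": 0,"ax": 0,"ay": 0,"az": -7},{"x": 0,"y": 0,"z": 0,"ax": 0,"ay": 0,"az": -7},{"x": 0,"y": 0,"z": 0,"ax": 0,"ay": 0,"az": -7},{"x": 0,"y": 0,"z": 0,"ax": 0,"ay": 0,"az": -7},{"x": 0,"y": 0,"z": 0,"ax": 0,"ay": 0,"az": -5}]}}

```text
time_s: 6.8
tool_pos: [0.4862, 0.2425, 0.1296]
tool_rot: [180.0, 0.0, 116.2]
force: [-4.2, -1.2, 9.6]
grip_width: 0.0455
grasp_force: 40.0
```

Emit:
{"op": "jog_arm", "data": {"motion": [{"x": 0,"y": 0,"z": 0,"ax": 0,"ay": 0,"az": 0},{"x": 0,"y": 0,"z": -0.2,"ax": 0,"ay": 0,"az": 0},{"x": 0,"y": 0,"z": -0.2,"ax": 0,"ay": 0,"az": 0},{"x": 0,"y": 0,"z": -0.2,"ax": 0,"ay": 0,"az": 0},{"x": 0,"y": 0,"z": -0.1,"ax": 0,"ay": 0,"az": 0}]}}

```text
time_s: 7.3
tool_pos: [0.4861, 0.2424, 0.136]
tool_rot: [180.0, 0.0, 116.0]
force: [-3.5, -0.1, 3.4]
grip_width: 0.0459
grasp_force: 40.0
```

Turned 60° and eased back up. Now I'll release the cap and lift straight up.

Emit:
{"op": "jog_arm", "data": {"motion": [{"x": 0,"y": 0,"z": 0,"ax": 0,"ay": 0,"az": 0},{"x": 0,"y": 0,"z": 0,"ax": 0,"ay": 0,"az": 0},{"x": 0,"y": 0,"z": 0,"ax": 0,"ay": 0,"az": 0},{"x": 0,"y": 0,"z": 0,"ax": 0,"ay": 0,"az": 0},{"x": 0,"y": 0,"z": 0,"ax": 0,"ay": 0,"az": 0}], "claw": 1}}

```text
time_s: 7.8
tool_pos: [0.4861, 0.242, 0.1353]
tool_rot: [-180.0, 0.0, 116.0]
force: [0.5, -0.4, 0.2]
grip_width: 0.0777
grasp_force: 0.0
```

Emit:
{"op": "jog_arm", "data": {"motion": [{"x": 0,"y": 0,"z": 0,"ax": 0,"ay": 0,"az": 0},{"x": 0,"y": 0,"z": 0,"ax": 0,"ay": 0,"az": 0},{"x": 0,"y": 0,"z": 0,"ax": 0,"ay": 0,"az": 0},{"x": 0,"y": 0,"z": 0,"ax": 0,"ay": 0,"az": 0},{"x": 0,"y": 0,"z": 0,"ax": 0,"ay": 0,"az": 0}]}}

```text
time_s: 8.3
tool_pos: [0.4861, 0.2421, 0.1355]
tool_rot: [-180.0, 0.0, 116.0]
force: [-0.2, -0.1, -0.4]
grip_width: 0.0871
grasp_force: 0.0
```

Emit:
{"op": "jog_arm", "data": {"motion": [{"x": 0,"y": 0,"z": -1.5,"ax": 0,"ay": 0,"az": 0},{"x": 0,"y": 0,"z": -2.5,"ax": 0,"ay": 0,"az": 0},{"x": 0,"y": 0,"z": -3,"ax": 0,"ay": 0,"az": 0},{"x": 0,"y": 0,"z": -3,"ax": 0,"ay": 0,"az": 0},{"x": 0,"y": 0,"z": -1,"ax": 0,"ay": 0,"az": 0}]}}

```text
time_s: 8.8
tool_pos: [0.4874, 0.2435, 0.2496]
tool_rot: [179.7, 0.0, 116.0]
force: [1.4, 0.6, -0.1]
grip_width: 0.0871
grasp_force: 0.0
```

Emit:
{"op": "jog_arm", "data": {"motion": [{"x": -3,"y": 0,"z": 0,"ax": 0,"ay": 0,"az": 0},{"x": -4,"y": 0,"z": 0,"ax": 0,"ay": 0,"az": 0},{"x": -4,"y": 0,"z": 0,"ax": 0,"ay": 0,"az": 0},{"x": -4,"y": 0,"z": 0,"ax": 0,"ay": 0,"az": 0},{"x": -2,"y": 0,"z": 0,"ax": 0,"ay": 0,"az": 0}]}}

```text
time_s: 9.3
tool_pos: [0.5618, 0.0848, 0.2451]
tool_rot: [-179.9, 0.1, 115.7]
force: [-0.1, 0.2, -0.0]
grip_width: 0.0871
grasp_force: 0.0
```

```bash
python3 - <<'E'
from h import *
o=env.get_obs();print(o['time_s'],o['tool_pos'],o['force'])
t=env.read_camera("top");sc=env.read_camera("scene")
A=cv2.resize(t[200:270,160:250],None,fx=5,fy=5)
B=cv2.resize(sc[150:240,380:450],(350,350))
cv2.imwrite("pics/after.png",np.hstack([A,B])[:,:,::-1])
E
```

```text
9.3 [0.56179404 0.08482234 0.24509745] [-0.07209334  0.17370298 -0.02928008]
```

View pics/after.png

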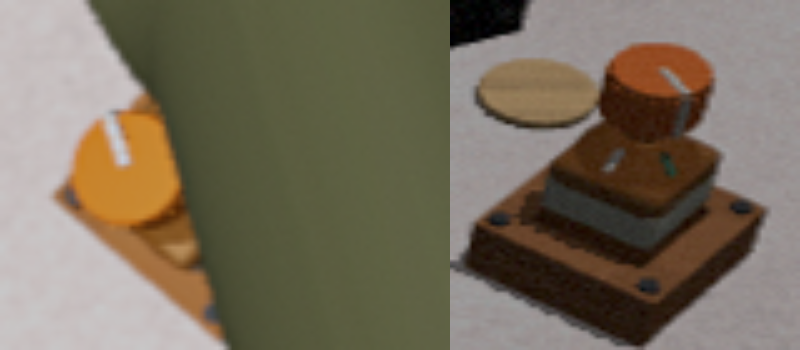

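In the crop on the right, the cap's white line (about (680,90)) now stands over the green shoulder mark (670,163). The cap's top edge is back at its original image row (about 161), so it has sprung up, and the bottle is upright in its block. Handing in.

```bash
python3 -c "
from cell import env
print(env.sign_off())"
```

```text
the job is handed in; nothing more can be done
None
```

I pushed the orange cap down, turned it 60° anticlockwise to the green mark and released it; the last picture shows it sprung back up with the bottle in its block, and I never touched the blue-capped bottle; handed in at about 9.4 s, no verdict shown.

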